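# Find the high side of a lens on the run-out stand

### The arm

A 6-joint arm with a two-finger parallel gripper is mounted at the origin on the work surface. World frame = base frame: x ahead of the robot, y to its left, z up, the work surface at z = 0. Lengths are in m, angles in rad, forces in N, time in s.
With the tool pointing down it reaches from about 0.35 to 0.875 m from the base axis. Payload 4.2 kg.
Tool frame: the origin (TCP) lies on the centre line of the jaws, within the pads' length; the fingertips stand 11 mm ahead of it and the grasp point (between the pads) lies 8 mm behind it; z points along the fingers, y is the direction in which the jaws open and shut (so a half turn about z gives the same grasp; the last joint's range is limited). The gripper opens to 87 mm and grips with 3 to 60 N. Pads are 19 mm wide; open, the fingers measure 117 mm over their backs; the gripper's body (75 mm by 190 mm) begins 51 mm behind the grasp point.
Start: joints at [1.527, 0.385, 0.008, 0, -1.194, -0.259], TCP at [0.186, 0.597, 0.234] pointing down, gripper open.
Joint ranges: [-3.14, 3.14], [-1.21, 2.06], [-1.07, 1.41], [-3.16, 2.05], [-2.99, -0.16], [-3.1, 3.1]. Speed limits (rad/s): [2.79, 2.79, 3.14, 3.14, 3.14, 3.14].

### API

Orientations are given as a unit quaternion [x, y, z, w].
In Python, from station import bot, cams gives the robot as it stands.
- The arm moves only by the tool servo_tool, never from a script. Its argument "deltas" is a list of rows, each a list of 7 numbers: the shift along the tool's x, y, z in cm, then the turn, a rotation vector about the tool's x, y, z in degrees, then the gripper's target within -1 to 1 (fully open at 1, half-way at 0, shut at -1). A call has 1 to 20 rows; each row shifts and turns the commanded pose from where the row before left it, along the tool's axes as they then stand; what a row does not reach is not made up. A row lasts 1/10 s, in which the tool goes at most 50 mm and 8.59 degrees, less where a joint would pass 70% of its speed; a pose out of reach is approached as far as the arm can. A call with a gripper value outside its range is refused whole. The fingers move at their own pace and stop on an object; "force" is the grip in N (left out, the last holds). Time passes only in rows, so rows that do not move let the fingers close. It gives the time, the measured TCP pose, the force and the opening at its end, in the units of the state.
- bot.get_obs(): the state, without advancing time (a new reading comes with each control period).
- cams.capture(name): name is "scene" or "side" or "wrist"; returns a dict with "frame" (400x640x3 uint8, red, green, blue), "z_map" (400x640 float32, m along the optical axis (not along the pixel's ray), 0 where there is no reading), "vertical_fov" (degrees; the focal length in pixels is half the picture's height over the tangent of half this angle, whatever the lens; pixels are square), "cx", "cy" (the principal point, pixels), "R" (3x3) and "t" (3): a world point X has camera coordinates R X + t; the wrist camera has in their place "tool_from_camera" (4x4, takes a point from camera to tool coordinates, whose origin is the TCP and whose axes are the flange's). Camera axes: x right, y down, z forward; pixel columns grow to the right and rows downward; lengths in m; the calibration is good to about 2 mm. A picture is of the moment at which its call begins: read the wrist's pose just before it.
- bot.finish_job(): hands the job in, once; it reports no verdict.
Trained networks look in a picture, given as the dict that the camera call returned (one of the last four; its "shot" number tells which), for a name from the list of things; names that differ only in an ending like _2 or _b are one class to them, and where a whole thing is asked for, a point or a joint stands for the part that bears it (a point fixed in the world has none). Each returns a list of dicts, best first, with "conf" (0 to 1); they miss things now and then, are a little off and sometimes report something else, mostly with a low value. They report only what shows in the picture. A call takes as long as a camera call.
- cams.boxes_of(picture, thing): "centre" ([row, column] in pixels, amid what is visible of it).
The state is a dict: "clock": time; "joints": joint angles; "qvel": joint speeds; "effort": joint torques, N m; "tool_pos": TCP position; "tcp_rot": TCP orientation; "force": force on the tool from outside, world axes, zero at the start; "torque": the same for the moment, N m; "grip_width": opening from 0.0 (shut) to 1.0 (fully open).
Only numpy, scipy, OpenCV 4.12 (cv2) and the standard library are available. Lean on these libraries where they do the work, as an engineer would, in place of code of your own. Each camera call takes 0.05 s, during which the arm holds its last target. There are 200 camera calls.

### The job

Push the dial gauge up to the amber lens on the green run-out stand until its plunger is about half way in. Then turn the lens by the brass knob, held lightly, until its low side has come to the plunger, go on to its high side, and leave it there with the plunger resting on it, ready to be marked. Touch neither the glass nor the plunger, never run the plunger to the end of its travel, and leave the other things on the bench where they are.

Things in the scene. Friction and masses are not known exactly. Their poses are not given: they have to be found in the camera images.
- stand: Green cast run-out stand fixed to the bench, base 135 x 345 x 18 mm. Origin: underside of the base, on the upright spindle axis. Its z is up along that axis; its +y runs from the axis along the steel slide way to the gauge. A column on the +x side carries an arm (top 137 mm above the bench) that the spindle passes through.
- knob (a point): Centre of the knurled brass spindle knob, on the axis, at the height to grip. The knob is 50 mm across and 32 mm tall, from 152 to 184 mm above the bench (this point at 170 mm), and free all round; under it only a 15 mm stem down to the arm. White line on its black top. A light grip (20 to 40 N on each side) turns it easily.
- lens_axis (a point): Point on the spindle axis in the middle of the amber lens, 81 mm above the bench. The lens (65 mm across, rim 6 mm thick) is clamped off-centre between two rubber-faced pads that turn on centres with the knob above: its rim runs 2.5 mm out either way (30 to 35 mm from the axis), with one high side and the low side opposite. Which side is high cannot be seen.
- spindle (a joint): Angle of knob and lens, rad, growing anticlockwise seen from above; endless. It stays where left (friction 0.05 N m). Its zero says nothing about the high side.
- grip_post (a point): Centre of the black finger grip on the gauge carriage: upright post 18 mm across, its grip from 77 to 111 mm above the bench (this point at 94 mm), 72 mm behind the centre of the 80 mm dial (dial top 96 mm high). Pinch it from above, across the slide (along the stand's x) and push it along the stand's -y to bring up the gauge.
- carriage (a joint): Travel of the gauge carriage towards the lens, m: 0 farthest away, 0.07 at the stop. The slide is stiff (about 6 N) and stays where left. The plunger first meets the rim between 0.050 and 0.055, according to which side of the lens faces it.
- plunger_tip (a point): Foremost point of the gauge plunger's 8 mm ball tip, 81 mm above the bench, level with the lens rim, on the line from the spindle axis along the stand's +y.
- plunger (a joint): How far the sprung plunger is pushed in, m: 0 free, 0.0125 at the end of its travel; spring about 0.7 N free to 2.2 N right in.
- needle (a joint): Angle of the red needle on the gauge's white dial (face up), rad clockwise from above: 0 with the plunger free, when it points straight away from the lens; one full turn for the full 12.5 mm, so half way in it points at the lens. Greatest on the high side of the lens, least on the low side.
- aviators: Silver aviator frame lying folded, 140 x 50 x 14 mm. Bystander.
- lens_case: Black bakelite lens case with rounded edges, 160 x 62 x 46 mm. Bystander.
- lens_clock: Small round brass hand gauge, 48 mm across, 12 mm thick, lying. Bystander.
- spare_lens: Amber round lens lying on the bench, 65 mm across. Bystander.
- wax_pencil: Yellow marking pencil, 150 mm long, 8 mm thick. Bystander.
- screwdriver: Screwdriver, 150 mm long. Bystander.
- screw_jar: Small clear jar with white cap, 52 mm across, 60 mm tall. Bystander.

How it is judged:
On the way, in this order (a step that is already met when the one before it is completed fails the run):
1. the gauge is brought up to the lens with its plunger about half way in (5.2 to 7.3 mm of 12.5) (value of joint plunger between 0.0052 and 0.0073 m), for 0.3 s.
2. the low side of the lens has come to the plunger (within 0.25 mm of the lowest rim) (y of plunger_tip in the frame of stand below 0.03025 m), for 0.1 s.
At the end, for the whole second after the job is handed in: The high side of the lens stands at the plunger (tip within 0.25 mm of the highest rim, about 25 degrees either way), the plunger pressed in between 1 and 12.3 mm by the lens, knob and carriage released and at rest (y of plunger_tip in the frame of stand above 0.03475 m and value of joint plunger between 0.001 and 0.0123 m and velocity of joint spindle between -0.05 and 0.05 rad/s and velocity of joint carriage between -0.002 and 0.002 m/s); the robot touches nothing.
It fails at once if the plunger was run to the end of its travel, or jammed on the glass (value of joint plunger above 0.0123 m or contact force between plunger and lens above 5 N).
It fails at once if the robot touched the plunger (contact force between any of the arm, the fingers and plunger above 0.5 N).
It fails at once if the robot touched the glass (contact force between any of the arm, the fingers and lens above 0.5 N).
It fails at once if the knob was squeezed or forced (contact forces on it add up to more than 100 N, as from 50 N on each side) (contact force between the fingers and spindle above 100 N).
It fails at once if a bystander was shifted more than 20 mm (distance of any of aviators, lens_case, lens_clock, spare_lens, wax_pencil, screwdriver, screw_jar from where it was at the start of the episode above 0.02 m).
It also fails if it takes over 70 s, if anything falls off the work surface, if the arm or the gripper's body presses on something with over 40 N, if the wrist force passes 120 N, or if a joint passes its speed limit or range.

## Working session

There is one attempt and no reset: what is moved stays moved. The work goes in short steps, Python scripts to look and compute and a tool call to move; the robot and the scene stay as the last step left them, time stands still between calls to the robot, and variables do not carry over. Pictures are saved under pics/ and viewed, about 8 in all and at most 12, crops included, and the job is handed in when it is done.

Besides the shell and the picture viewer there is one more tool, called after ">>>" by a JSON object that holds its "method" and its "body", one argument or row to a line. servo_tool: Moves the arm, as the interface text tells. Its arguments: {"type":"object","properties":{"deltas":{"type":"array"},"force":{"type":"number"}},"required":["deltas"]}

```bash
mkdir -p pics; cat > h.py <<'E'
import numpy as np, cv2
from station import bot, cams
from scipy.spatial.transform import Rotation as Ro
def cap(n):
    o=bot.get_obs(); p=cams.capture(n)
    if n=="wrist":
        T=np.eye(4);T[:3,:3]=Ro.from_quat(o["tcp_rot"]).as_matrix();T[:3,3]=o["tool_pos"]
        p["W"]=T@np.array(p["tool_from_camera"])
    else:
        R=np.array(p["R"]);T=np.eye(4);T[:3,:3]=R.T;T[:3,3]=-R.T@np.array(p["t"]);p["W"]=T
    p["f"]=200/np.tan(np.radians(p["vertical_fov"])/2)
    return p
def ray(p,r,c):
    return p["W"][:3,3],p["W"][:3,:3]@np.array([(c-p["cx"])/p["f"],(r-p["cy"])/p["f"],1])
def at(p,r,c,z=None):
    o,d=ray(p,r,c)
    if z is None:
        return o+d*p["z_map"][int(r),int(c)]
    return o+d*(z-o[2])/d[2]
def proj(p,X):
    x=np.linalg.inv(p["W"])@np.append(X,1);return p["cy"]+p["f"]*x[1]/x[2],p["cx"]+p["f"]*x[0]/x[2]
def save(p,n): cv2.imwrite("pics/"+n,p["frame"][...,::-1])
E
python3 - <<'E'
from h import *
print({k:v for k,v in bot.get_obs().items() if k in("tool_pos","tcp_rot","clock","grip_width")})
for n in("scene","side","wrist"):
    p=cap(n);save(p,n+"0.png");print(n,p["f"],p["W"][:3,3].round(3))
    for t in("stand","knob","grip_post","plunger_tip","lens_axis"):
        for b in cams.boxes_of(p,t)[:2]:
            print(t,b,at(p,*b["centre"]).round(3))
E
```

```text
{'clock': 0.0, 'tool_pos': array([0.18615978, 0.59601682, 0.23245007]), 'tcp_rot': array([ 9.88548479e-01, -1.50899597e-01, -1.19959027e-04,  1.09628022e-03]), 'grip_width': 1.001024013025729}
scene 384.0929261841208 [1.099 0.622 0.8  ]
stand {'centre': [234.9, 279.7], 'conf': 0.8} [ 0.628 -0.049  0.031]
knob {'centre': [185.7, 267.0], 'conf': 0.65} [ 0.608 -0.123  0.157]
grip_post {'centre': [240.7, 297.8], 'conf': 0.78} [0.637 0.045 0.082]
grip_post {'centre': [236.0, 281.7], 'conf': 0.23} [ 0.656 -0.001  0.078]
lens_axis {'centre': [234.2, 282.2], 'conf': 0.93} [0.658 0.005 0.09 ]
side 370.6892733492273 [ 0.064 -0.514  0.671]
stand {'centre': [243.2, 375.5], 'conf': 0.87} [ 0.583 -0.116  0.085]
knob {'centre': [223.3, 385.3], 'conf': 0.94} [ 0.565 -0.151  0.175]
grip_post {'centre': [216.3, 344.5], 'conf': 0.83} [ 0.596 -0.002  0.093]
grip_post {'centre': [248.0, 222.1], 'conf': 0.16} [0.344 0.192 0.015]
lens_axis {'centre': [241.2, 378.9], 'conf': 0.73} [ 0.594 -0.117  0.085]
wrist 280.8367053836688 [0.259 0.574 0.384]
```

View pics/scene0.png

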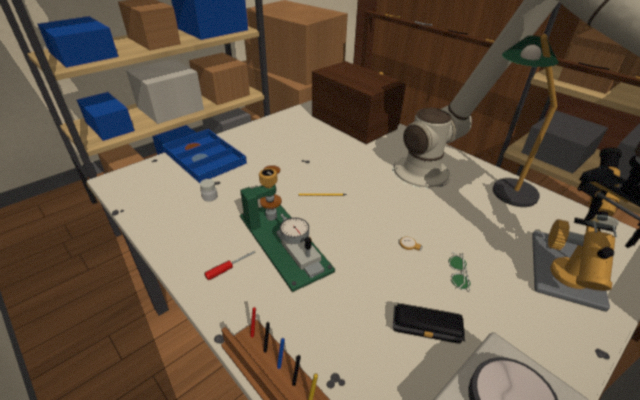

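View pics/side0.png

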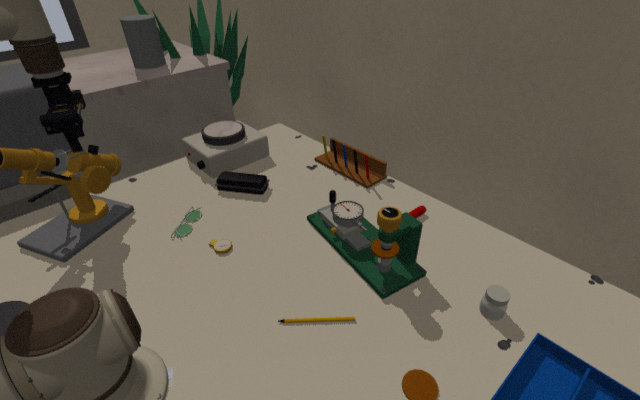

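The scene view shows the knob at about (row 173, col 268), the dial at (230, 294) and the post at (243, 308). The side view shows the knob at (215, 390), the dial at (211, 348) and the post at (197, 332). The bench around the stand is clear. The network's `grip_post` hits are off the post, so I'll measure from the depth maps instead.

```bash
python3 - <<'E'
from h import *
ims=[]
for n,box in(("scene",(150,290,225,345)),("side",(180,295,295,435))):
    p=cap(n); r,c=np.mgrid[:400,:640]; z=p["z_map"]
    P=np.stack([(c-p["cx"])/p["f"]*z,(r-p["cy"])/p["f"]*z,z],-1)@p["W"][:3,:3].T+p["W"][:3,3]
    f=p["frame"].astype(int); g=(f[...,1]>f[...,0]+15)&(f[...,1]>f[...,2]+5)&(z>0)
    near=(P[...,0]>.45)&(P[...,0]<.85)&(P[...,1]>-.3)&(P[...,1]<.25)&(z>0)
    B=P[g&near&(P[...,2]<.03)]
    rect=cv2.minAreaRect(B[:,:2].astype(np.float32)); print(n,"base",len(B),rect,np.median(B[:,2]), cv2.boxPoints(rect).round(3).tolist())
    K=P[near&(P[...,2]>.148)&(P[...,2]<.2)&(P[...,1]<-.05)]
    print("knob",len(K),K.mean(0).round(4),K.min(0).round(4),K.max(0).round(4))
    Kt=K[K[:,2]>.179]; print("knobtop",len(Kt),Kt.mean(0).round(4),(Kt[:,:2].min(0)+Kt[:,:2].max(0))/2)
    Q=P[near&(P[...,2]>.1)&(P[...,2]<.13)&(P[...,1]>-.04)]
    print("post",len(Q),Q.mean(0).round(4),Q.min(0).round(4),Q.max(0).round(4))
    D=P[near&(P[...,2]>.09)&(P[...,2]<.099)&(P[...,1]>-.1)&(P[...,1]<.1)]
    print("dial",len(D),np.median(D,0).round(4),D.min(0).round(4),D.max(0).round(4),cv2.minEnclosingCircle(D[:,:2].astype(np.float32)))
    a,b,c0,d=box; ims.append(cv2.resize(p["frame"][a:b,c0:d],(400,int(400*(b-a)/(d-c0))),interpolation=cv2.INTER_CUBIC))
H=max(i.shape[0] for i in ims); im=np.hstack([np.vstack([i,np.zeros((H-i.shape[0],400,3),np.uint8)]) for i in ims])
cv2.imwrite("pics/c1.png",im[...,::-1]);print(im.shape)
E
```

```text
scene base 1996 ((0.6262125372886658, -0.03364621102809906), (0.33799946308135986, 0.13178390264511108), 79.4511489868164) 0.019607940286291037 [[0.5299999713897705, -0.18799999356269836], [0.6600000262260437, -0.21199999749660492], [0.722000002861023, 0.11999999731779099], [0.5920000076293945, 0.14499999582767487]]
knob 290 [ 0.5968 -0.1324  0.1779] [ 0.5654 -0.1675  0.1545] [ 0.6178 -0.1144  0.1895]
knobtop 170 [ 0.5938 -0.137   0.1854] [ 0.59121784 -0.14130944]
post 42 [0.6349 0.08   0.1097] [ 0.6254 -0.0092  0.1002] [0.6536 0.0894 0.1149]
dial 510 [0.6218 0.0117 0.0957] [ 0.5796 -0.0391  0.0901] [0.6588 0.089  0.0989] ((0.6226246356964111, 0.024975987151265144), 0.06541425734758377)
side base 2533 ((0.6207423806190491, -0.04055938124656677), (0.3429471552371979, 0.1365833729505539), 79.50479888916016) 0.018995843677586666 [[0.5220000147819519, -0.19699999690055847], [0.6570000052452087, -0.22200000286102295], [0.718999981880188, 0.11599999666213989], [0.5849999785423279, 0.14000000059604645]]
knob 512 [ 0.581  -0.1483  0.1779] [ 0.5626 -0.1688  0.1523] [ 0.6132 -0.1163  0.1879]
knobtop 309 [ 0.5855 -0.145   0.1849] [ 0.58859707 -0.14189927]
post 41 [0.6339 0.0781 0.1083] [0.6215 0.0696 0.1005] [0.8478 0.1574 0.1136]
dial 525 [0.6172 0.0073 0.0951] [ 0.5774 -0.0319  0.09  ] [0.658  0.08   0.0989] ((0.6164082884788513, 0.024019993841648102), 0.056425873190164566)
(466, 800, 3)
```

View pics/c1.png

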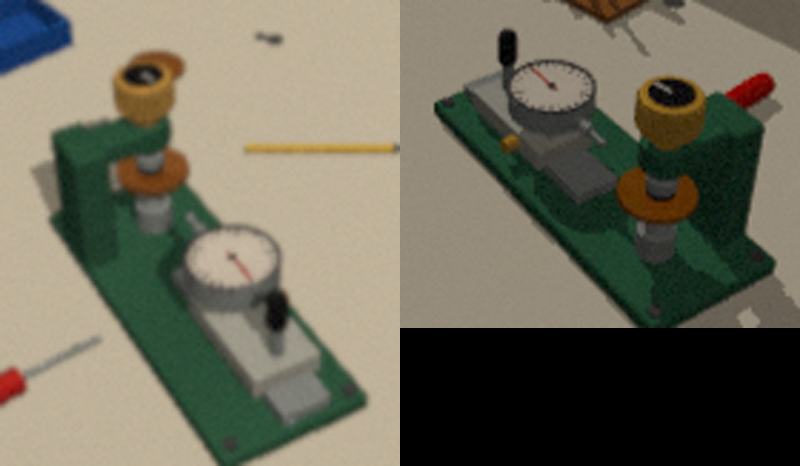

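>>> {"method": "servo_tool", "body": {
  "deltas": [
    [0, 0, -0.3, 0, 0, 8.31, 1],
    [0, 0, -0.3, 0, 0, 8.31, 1],
    [0, 0, -0.3, 0, 0, 8.31, 1],
    [0, 0, -0.3, 0, 0, 8.31, 1],
    [0, 0, -0.3, 0, 0, 8.31, 1],
    [0, 0, -0.3, 0, 0, 8.31, 1],
    [0, 0, -0.3, 0, 0, 8.31, 1],
    [0, 0, -0.3, 0, 0, 8.31, 1],
    [0, 0, -0.3, 0, 0, 8.31, 1],
    [0, 0, -0.3, 0, 0, 8.31, 1]
  ],
  "force": 20
}}

```text
clock: 2.0
tool_pos: [0.1863, 0.5965, 0.2637]
tcp_rot: [-0.637, 0.77, 0.0, -0.0]
force: [-0.2, 0.5, -0.1]
grip_width: 1.0
```

>>> {"method": "servo_tool", "body": {
  "deltas": [
    [2.5, -3.13, 0, 0, 0, 0, 1],
    [2.5, -3.13, 0, 0, 0, 0, 1],
    [2.5, -3.13, 0, 0, 0, 0, 1],
    [2.5, -3.13, 0, 0, 0, 0, 1],
    [2.5, -3.13, 0, 0, 0, 0, 1],
    [2.5, -3.13, 0, 0, 0, 0, 1],
    [2.5, -3.13, 0, 0, 0, 0, 1],
    [2.5, -3.13, 0, 0, 0, 0, 1],
    [2.5, -3.13, 0, 0, 0, 0, 1],
    [2.5, -3.13, 0, 0, 0, 0, 1],
    [2.5, -3.13, 0, 0, 0, 0, 1],
    [2.5, -3.13, 0, 0, 0, 0, 1],
    [2.5, -3.13, 0, 0, 0, 0, 1],
    [2.5, -3.13, 0, 0, 0, 0, 1],
    [2.5, -3.13, 0, 0, 0, 0, 1],
    [2.5, -3.13, 0, 0, 0, 0, 1],
    [2.5, -3.13, 0, 0, 0, 0, 1],
    [0, 0, 0, 0, 0, 0, 1]
  ]
}}

```text
clock: 3.8
tool_pos: [0.6347, 0.0786, 0.2625]
tcp_rot: [-0.638, 0.77, -0.0, -0.0]
force: [0.5, 0.3, 0.0]
grip_width: 1.002
```

```bash
python3 - <<'E'
from h import *
o=bot.get_obs();print(o["clock"],o["tool_pos"].round(4),o["tcp_rot"].round(4),o["joints"].round(2),Ro.from_quat(o["tcp_rot"]).as_matrix().round(3).tolist())
p=cap("wrist");save(p,"w1.png");print(p["W"].round(3).tolist())
for t in("knob","grip_post","plunger_tip"):
    for b in cams.boxes_of(p,t)[:2]: print(t,b,at(p,*b["centre"]).round(3))
E
```

```text
3.8 [0.6347 0.0786 0.2625] [-6.378e-01  7.702e-01 -3.000e-04 -5.000e-04] [ 0.38  0.39  0.09  0.   -1.27 -0.56] [[-0.186, -0.982, -0.0], [-0.982, 0.186, -0.001], [0.001, 0.0, -1.0]]
[[-0.983, 0.178, 0.049, 0.622], [0.185, 0.946, 0.267, 0.005], [0.001, 0.271, -0.962, 0.413], [0.0, 0.0, 0.0, 1.0]]
grip_post {'centre': [123.5, 323.5], 'conf': 0.66} [0.618 0.015 0.095]
```

View pics/w1.png

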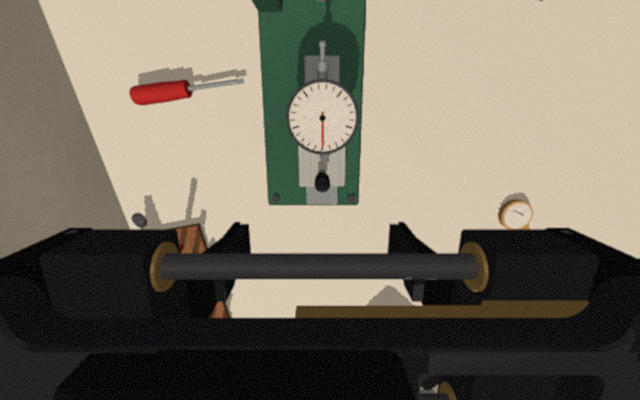

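The wrist view shows the dial at (117, 322), the post top at (180, 322) and the plunger at (47, 322). They line up vertically, so the tool is aligned with the slide.

```bash
python3 - <<'E'
from h import *
o=bot.get_obs();p=cap("wrist")
R=Ro.from_quat(o["tcp_rot"]).as_matrix()
for n,r,c,z in(("dial",117,322,.096),("post",180,322,.111),("plunger",45,322,.081)):
    X=at(p,r,c,z);print(n,X.round(4),"tool",(R.T@(X-o["tool_pos"])).round(4))
E
```

```text
dial [0.6164 0.0125 0.096 ] tool [0.0718 0.0027 0.1675]
post [0.6284 0.0785 0.111 ] tool [0.0047 0.0028 0.1526]
plunger [ 0.6031 -0.0607  0.081 ] tool [0.1462 0.0025 0.1825]
```

>>> {"method": "servo_tool", "body": {
  "deltas": [
    [0.1, 0.3, 1.5, 0, 0, 0, 1],
    [0, 0, 2, 0, 0, 0, 1],
    [0, 0, 2, 0, 0, 0, 1],
    [0, 0, 2, 0, 0, 0, 1],
    [0, 0, 2, 0, 0, 0, 1],
    [0, 0, 2, 0, 0, 0, 1],
    [0, 0, 2, 0, 0, 0, 1],
    [0, 0, 2, 0, 0, 0, 1],
    [0, 0, 1, 0, 0, 0, 1],
    [0, 0, 0.7, 0, 0, 0, 0],
    [0, 0, 0, 0, 0, 0, -1],
    [0, 0, 0, 0, 0, 0, -1],
    [0, 0, 0, 0, 0, 0, -1],
    [0, 0, 0, 0, 0, 0, -1],
    [0, 0, 0, 0, 0, 0, -1],
    [0, 0, 0, 0, 0, 0, -1],
    [0, 0, 0, 0, 0, 0, -1],
    [0, 0, 0, 0, 0, 0, -1]
  ],
  "force": 25
}}

```text
clock: 5.85
tool_pos: [0.6294, 0.0816, 0.0916]
tcp_rot: [-0.64, 0.769, -0.0, 0.0]
force: [-0.2, 0.1, 0.5]
grip_width: 0.265
```

>>> {"method": "servo_tool", "body": {
  "deltas": [
    [0, 0, 0, 0, 0, 0, -1],
    [0, 0, 0, 0, 0, 0, -1],
    [0, 0, 0, 0, 0, 0, -1],
    [0.2, 0, 0, 0, 0, 0, -1],
    [0.4, 0, 0, 0, 0, 0, -1],
    [0.5, 0, 0, 0, 0, 0, -1],
    [0.5, 0, 0, 0, 0, 0, -1],
    [0.5, 0, 0, 0, 0, 0, -1],
    [0.5, 0, 0, 0, 0, 0, -1],
    [0.5, 0, 0, 0, 0, 0, -1],
    [0.5, 0, 0, 0, 0, 0, -1],
    [0.5, 0, 0, 0, 0, 0, -1],
    [0.4, 0, 0, 0, 0, 0, -1],
    [0.3, 0, 0, 0, 0, 0, -1],
    [0, 0, 0, 0, 0, 0, -1],
    [0, 0, 0, 0, 0, 0, -1]
  ]
}}

```text
clock: 7.45
tool_pos: [0.623, 0.0365, 0.0918]
tcp_rot: [-0.64, 0.768, -0.001, 0.003]
force: [5.0, 4.8, -2.9]
grip_width: 0.198
```

```bash
cat >> h.py <<'E'
def rect(p,zs,C,u,half,N=240):
    """orthorectified top view, plane z=zs centred C, image up = -u (towards the lens)"""
    u=np.append(u,0);v=np.array([u[1],-u[0],0]) # v = stand +x
    src=[];
    for a,b in((-1,-1),(1,-1),(1,1),(-1,1)):
        X=np.array([C[0],C[1],zs])+half*(-a*v+b*u); r,c=proj(p,X); src.append([c,r])
    M=cv2.getPerspectiveTransform(np.float32(src),np.float32([[0,0],[N,0],[N,N],[0,N]]))
    return cv2.warpPerspective(p["frame"],M,(N,N),flags=cv2.INTER_CUBIC)
def needle(p,r0,c0,k=1):
    """angle of red pixels about dial centre, in wrist picture"""
    f=p["frame"].astype(int);m=(f[...,0]>f[...,1]+50)&(f[...,0]>f[...,2]+50)
    r,c=np.nonzero(m);s=np.hypot(r-r0,c-c0)<32;return r[s],c[s]
E
python3 - <<'E'
from h import *
o=bot.get_obs();print(o["clock"],o["tool_pos"].round(4),o["force"].round(1),o["grip_width"])
p=cap("wrist");s=cap("side")
a=cv2.resize(p["frame"],(400,250)); b=cv2.resize(s["frame"][180:290,300:430],(400,338),interpolation=cv2.INTER_CUBIC)
a=cv2.resize(p["frame"][0:240,220:420],(400,480),interpolation=cv2.INTER_CUBIC)
im=np.zeros((480,800,3),np.uint8);im[:,:400]=a;im[:338,400:]=b
cv2.imwrite("pics/c2.png",im[...,::-1])
E
```

```text
7.45 [0.623  0.0365 0.0918] [ 5.   4.8 -2.9] 0.19815684711999845
```

View pics/c2.png

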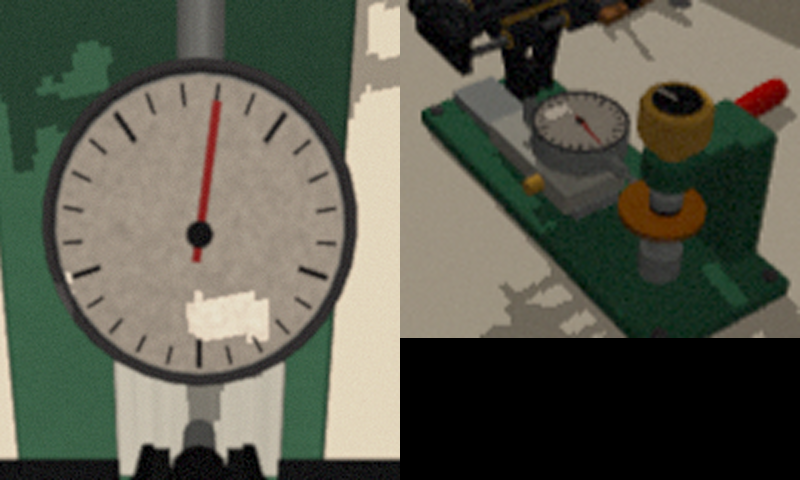

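The needle is about 7° past the direction of the lens, so the plunger is about 6.5 mm in, inside the window. I'll hold, release and check the needle again.

>>> {"method": "servo_tool", "body": {
  "deltas": [
    [0, 0, 0, 0, 0, 0, -1],
    [0, 0, 0, 0, 0, 0, -1],
    [0, 0, 0, 0, 0, 0, -1],
    [0, 0, 0, 0, 0, 0, 1],
    [0, 0, 0, 0, 0, 0, 1],
    [0, 0, 0, 0, 0, 0, 1],
    [0, 0, 0, 0, 0, 0, 1],
    [0, 0, 0, 0, 0, 0, 1],
    [0, 0, 0, 0, 0, 0, 1],
    [0, 0, 0, 0, 0, 0, 1],
    [0, 0, -0.5, 0, 0, 0, 1],
    [0, 0, -1.5, 0, 0, 0, 1],
    [0, 0, -2, 0, 0, 0, 1],
    [0, 0, -2, 0, 0, 0, 1],
    [0, 0, -2, 0, 0, 0, 1],
    [0, 0, -2, 0, 0, 0, 1],
    [0, 0, -2, 0, 0, 0, 1],
    [0, 0, -2, 0, 0, 0, 1],
    [0, 0, -2, 0, 0, 0, 1],
    [0, 0, 0, 0, 0, 0, 1]
  ]
}}

```text
clock: 9.55
tool_pos: [0.6223, 0.0346, 0.2555]
tcp_rot: [-0.64, 0.768, -0.002, 0.003]
force: [0.0, -0.7, 0.2]
grip_width: 0.996
```

```bash
python3 - <<'E'
from h import *
o=bot.get_obs();print(o["clock"],o["tool_pos"].round(4),o["tcp_rot"].round(4),o["force"].round(1),o["grip_width"])
p=cap("wrist");np.savez("w3.npz",W=p["W"],f=p["f"],cx=p["cx"],cy=p["cy"],frame=p["frame"],z_map=p["z_map"])
save(p,"w3.png")
E
```

```text
9.55 [0.6223 0.0346 0.2555] [-0.6399  0.7684 -0.0019  0.0031] [ 0.  -0.7  0.2] 0.9958716564304817
```

View pics/w3.png

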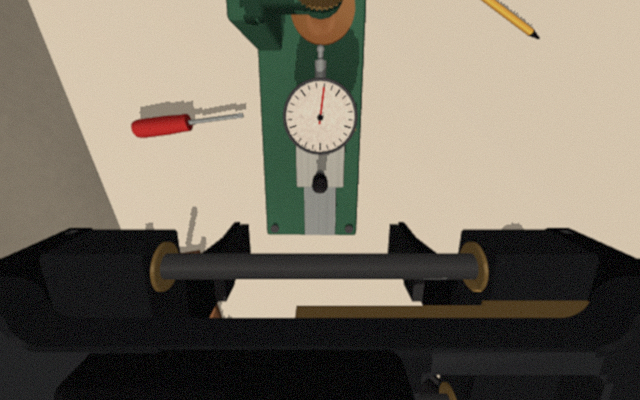

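The view shows the needle unchanged, about 7° past the lens direction, so the carriage stayed put. The dial is at (117, 320) and the lens and knob are at the top, col ~322. Next I'll go closer to measure the knob.

>>> {"method": "servo_tool", "body": {
  "deltas": [
    [1.5, 0, 0, 0, 0, 0, 1],
    [3, 0, 0, 0, 0, 0, 1],
    [3, 0, 0, 0, 0, 0, 1],
    [2.5, 0, 0, 0, 0, 0, 1],
    [0, 0, 0, 0, 0, 0, 1],
    [0, 0, 0, 0, 0, 0, 1]
  ]
}}

```text
clock: 10.2
tool_pos: [0.6018, -0.0648, 0.2504]
tcp_rot: [-0.639, 0.769, 0.001, -0.001]
force: [0.2, 0.9, -0.1]
grip_width: 1.003
```

```bash
python3 - <<'E'
from h import *
o=bot.get_obs();print(o["clock"],o["tool_pos"].round(4),o["tcp_rot"].round(4),o["force"].round(1),o["joints"].round(2))
p=cap("wrist");save(p,"w4.png")
r,c=np.mgrid[:400,:640]; z=p["z_map"]
P=np.stack([(c-p["cx"])/p["f"]*z,(r-p["cy"])/p["f"]*z,z],-1)@p["W"][:3,:3].T+p["W"][:3,3]
R=Ro.from_quat(o["tcp_rot"]).as_matrix();Q=(P-o["tool_pos"])@R
m=(z>0)&(P[...,2]>.178)&(P[...,2]<.192)&(abs(P[...,0]-.59)<.06)&(abs(P[...,1]+.14)<.06)
K=P[m];print(len(K),K.mean(0),K.min(0),K.max(0),cv2.minEnclosingCircle(K[:,:2].astype(np.float32)),"tool",Q[m].mean(0))
s=cap("scene");save(s,"s4.png")
w=cv2.resize(p["frame"],(480,300));q=cv2.resize(s["frame"][205:265,265:335],(320,274),interpolation=cv2.INTER_CUBIC)
im=np.zeros((300,800,3),np.uint8);im[:,:480]=w;im[:274,480:]=q;cv2.imwrite("pics/c4.png",im[...,::-1])
for t in("knob",):
    for b in cams.boxes_of(p,t)[:2]: print(t,b,at(p,*b["centre"]).round(3))
E
```

```text
10.2 [ 0.6018 -0.0648  0.2504] [-6.391e-01  7.691e-01  7.000e-04 -8.000e-04] [ 0.2  0.9 -0.1] [ 0.16  0.34 -0.01 -0.   -1.22 -0.34]
3699 [ 0.5904524  -0.14239106  0.18351096] [ 0.56489484 -0.16776514  0.17805212] [ 0.61681218 -0.11657651  0.18690036] ((0.5906671285629272, -0.14184294641017914), 0.02636922337114811) tool [ 0.07831115 -0.00316016  0.06695605]
knob {'centre': [107.8, 317.1], 'conf': 0.82} [ 0.589 -0.143  0.184]
```

View pics/c4.png

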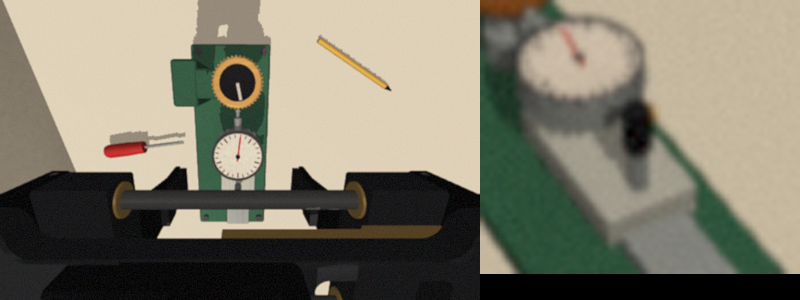

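The knob measures (0.5905, −0.142) with its top at 0.184 m, as specified. In the wrist picture it is at about (110, 316). I'll grip it lightly.

>>> {"method": "servo_tool", "body": {
  "deltas": [
    [2, -0.3, 0, 0, 0, 0, 1],
    [3, 0, 0, 0, 0, 0, 1],
    [2.8, 0, 0, 0, 0, 0, 1],
    [0, 0, 1, 0, 0, 0, 1],
    [0, 0, 2, 0, 0, 0, 1],
    [0, 0, 2, 0, 0, 0, 1],
    [0, 0, 2, 0, 0, 0, 1],
    [0, 0, 1, 0, 0, 0, 1],
    [0, 0, 0.6, 0, 0, 0, 1],
    [0, 0, 0, 0, 0, 0, 1],
    [0, 0, 0, 0, 0, 0, -1],
    [0, 0, 0, 0, 0, 0, -1],
    [0, 0, 0, 0, 0, 0, -1],
    [0, 0, 0, 0, 0, 0, -1],
    [0, 0, 0, 0, 0, 0, -1],
    [0, 0, 0, 0, 0, 0, -1],
    [0, 0, 0, 0, 0, 0, -1],
    [0, 0, 0, 0, 0, 0, -1]
  ],
  "force": 25
}}

```text
clock: 12.15
tool_pos: [0.5897, -0.141, 0.1655]
tcp_rot: [-0.64, 0.769, 0.001, -0.001]
force: [-4.2, 2.2, 3.5]
grip_width: 0.567
```

```bash
cat >> h.py <<'E'
from scipy import ndimage
def dial(p,C=(0.609,-0.035),name=None):
    u=np.array([.182,.983]);N=240;h=.055
    im=rect(p,.096,C,u,h,N).astype(int)
    # true face centre: centroid of the white disc (blob nearest the middle)
    w=(im.min(-1)>95).astype(np.uint8); 
    cc=cv2.HoughCircles(cv2.GaussianBlur(im.astype(np.uint8)[...,1],(5,5),0),cv2.HOUGH_GRADIENT,1,100,param1=80,param2=15,minRadius=70,maxRadius=95)
    ctr=cc[0,0] if cc is not None else np.array([N/2,N/2,0])
    m=(im[...,0]-im[...,1]>35)&(im[...,0]-im[...,2]>35)
    r,c=np.nonzero(m);d=np.hypot(r-ctr[1],c-ctr[0]);s=d<75
    x,y=c[s]-ctr[0],r[s]-ctr[1]
    # angle clockwise from "away from lens" (image down); picture x = -stand x ... handled by sign
    far=np.hypot(x,y)>25
    a=np.degrees(np.arctan2(-(x[far]).mean(),y[far].mean()))%360 if far.any() else None
    if name: cv2.circle(im0:=im.astype(np.uint8),(int(ctr[0]),int(ctr[1])),3,(0,0,255),-1); cv2.imwrite("pics/"+name,im0[...,::-1])
    return a,ctr.round(1),int(far.sum())
E
python3 - <<'E'
from h import *
o=bot.get_obs();print(o["clock"],o["tool_pos"].round(4),o["force"].round(1),o["torque"].round(2),o["joints"].round(2),o["grip_width"])
s=cap("scene");print(dial(s,name="d1.png"))
E
```

```text
12.15 [ 0.5897 -0.141   0.1655] [-4.2  2.2  3.5] [ 0.68  1.61 -0.06] [ 0.03  0.41 -0.13 -0.   -1.03 -0.21] 0.5670584223916466
(np.float64(183.1836628428546), array([119.5, 122.5,  85.8], dtype=float32), 495)
```

View pics/d1.png

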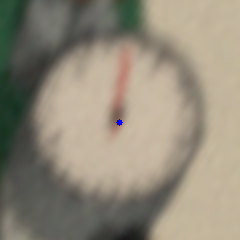

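```bash
cat >> h.py <<'E'
def dial(p,C=(0.609,-0.035),name=None,piv=(116,113)):
    im=rect(p,.096,C,np.array([.182,.983]),.055).astype(int)
    m=(im[...,0]-im[...,1]>30)&(im[...,0]-im[...,2]>30)
    r,c=np.nonzero(m);x,y=c-piv[0],r-piv[1];s=np.hypot(x,y)<75;x,y=x[s],y[s]
    vx,vy,_,_=cv2.fitLine(np.float32(np.c_[x,y]),cv2.DIST_L2,0,.01,.01).ravel()
    if vx*x.mean()+vy*y.mean()<0: vx,vy=-vx,-vy
    if name: cv2.imwrite("pics/"+name,im.astype(np.uint8)[...,::-1])
    a=np.degrees(np.arctan2(-vx,vy))%360
    b=np.degrees(np.arctan2(-x.mean(),y.mean()))%360
    return round(a,1),round(b,1),len(x),"plunger mm %.2f"%(a/360*12.5)
def look():
    o=bot.get_obs();R=Ro.from_quat(o["tcp_rot"]).as_matrix()
    print(o["clock"],"yaw %.1f"%np.degrees(np.arctan2(R[1,0],R[0,0])),o["tool_pos"].round(4),o["force"].round(1),o["joints"][5].round(2),o["grip_width"].round(3),dial(cap("scene")),flush=True)
E
python3 -c "from h import *;look()"
```

```text
Traceback (most recent call last):
  File "h.py", line 63, in look
    print(o["clock"],"yaw %.1f"%np.degrees(np.arctan2(R[1,0],R[0,0])),o["tool_pos"].round(4),o["force"].round(1),o["joints"][5].round(2),o["grip_width"].round(3),dial(cap("scene")),flush=True)
                                                                                                                                         ^^^^^^^^^^^^^^^^^^^^^
AttributeError: 'float' object has no attribute 'round'
```

>>> {"method": "servo_tool", "body": {
  "deltas": [
    [0, 0, 0, 0, 0, -3, -1],
    [0, 0, 0, 0, 0, -6, -1],
    [0, 0, 0, 0, 0, -6, -1],
    [0, 0, 0, 0, 0, -6, -1],
    [0, 0, 0, 0, 0, -6, -1],
    [0, 0, 0, 0, 0, -3, -1],
    [0, 0, 0, 0, 0, 0, -1],
    [0, 0, 0, 0, 0, 0, -1]
  ]
}}

```text
clock: 13.0
tool_pos: [0.5895, -0.141, 0.1656]
tcp_rot: [0.817, -0.577, -0.002, 0.001]
force: [-5.3, 1.3, 4.5]
grip_width: 0.568
```

```bash
python3 -c "from h import *;look()"
```

```text
Traceback (most recent call last):
  File "h.py", line 63, in look
    print(o["clock"],"yaw %.1f"%np.degrees(np.arctan2(R[1,0],R[0,0])),o["tool_pos"].round(4),o["force"].round(1),o["joints"][5].round(2),o["grip_width"].round(3),dial(cap("scene")),flush=True)
                                                                                                                                         ^^^^^^^^^^^^^^^^^^^^^
AttributeError: 'float' object has no attribute 'round'
```

```bash
sed -i 's/o\["grip_width"\].round(3)/round(o["grip_width"],3)/' h.py; python3 - <<'E'
from h import *
look()
p=dict(frame=cv2.imread("pics/s4.png")[...,::-1]); s=cap("scene"); q=dict(s); q["frame"]=p["frame"]; print("before turn",dial(q))
E
```

```text
13.0 yaw -70.4 [ 0.5895 -0.141   0.1656] [-5.3  1.3  4.5] 0.31 0.568 (np.float32(153.9), np.float64(151.4), 923, 'plunger mm 5.35')
before turn (np.float32(188.7), np.float64(189.1), 879, 'plunger mm 6.55')
```

Anticlockwise lowers the reading (188.7° to 153.9°). Continuing towards the low side.

>>> {"method": "servo_tool", "body": {
  "deltas": [
    [0, 0, 0, 0, 0, -3, -1],
    [0, 0, 0, 0, 0, -7, -1],
    [0, 0, 0, 0, 0, -7, -1],
    [0, 0, 0, 0, 0, -7, -1],
    [0, 0, 0, 0, 0, -7, -1],
    [0, 0, 0, 0, 0, -7, -1],
    [0, 0, 0, 0, 0, -7, -1],
    [0, 0, 0, 0, 0, 0, -1],
    [0, 0, 0, 0, 0, 0, -1]
  ]
}}

```text
clock: 14.0
tool_pos: [0.5892, -0.1413, 0.1655]
tcp_rot: [0.975, -0.22, -0.002, 0.001]
force: [-5.8, 1.6, 4.3]
grip_width: 0.566
```

```bash
python3 -c "from h import *;look()"
```

```text
14.0 yaw -25.4 [ 0.5892 -0.1413  0.1655] [-5.8  1.6  4.3] 1.1 0.566 (np.float32(101.6), np.float64(94.2), 1133, 'plunger mm 3.53')
```

>>> {"method": "servo_tool", "body": {
  "deltas": [
    [0, 0, 0, 0, 0, -3, -1],
    [0, 0, 0, 0, 0, -6, -1],
    [0, 0, 0, 0, 0, -6, -1],
    [0, 0, 0, 0, 0, -5, -1],
    [0, 0, 0, 0, 0, 0, -1],
    [0, 0, 0, 0, 0, 0, -1]
  ]
}}

```text
clock: 14.65
tool_pos: [0.5892, -0.1415, 0.1655]
tcp_rot: [0.999, -0.047, -0.003, 0.001]
force: [-6.0, 1.2, 3.9]
grip_width: 0.569
```

```bash
python3 -c "from h import *;look()"
```

```text
14.65 yaw -5.4 [ 0.5892 -0.1415  0.1655] [-6.   1.2  3.9] 1.44 0.569 (np.float32(81.9), np.float64(77.4), 1106, 'plunger mm 2.84')
```

>>> {"method": "servo_tool", "body": {
  "deltas": [
    [0, 0, 0, 0, 0, -3, -1],
    [0, 0, 0, 0, 0, -6, -1],
    [0, 0, 0, 0, 0, -6, -1],
    [0, 0, 0, 0, 0, -6, -1],
    [0, 0, 0, 0, 0, -4, -1],
    [0, 0, 0, 0, 0, 0, -1],
    [0, 0, 0, 0, 0, 0, -1]
  ]
}}

```text
clock: 15.4
tool_pos: [0.5892, -0.1416, 0.1655]
tcp_rot: [0.985, 0.17, -0.003, 0.0]
force: [-6.5, 1.3, 3.5]
grip_width: 0.57
```

```bash
python3 -c "from h import *;look()"
```

```text
15.4 yaw 19.6 [ 0.5892 -0.1416  0.1655] [-6.5  1.3  3.5] 1.88 0.57 (np.float32(71.1), np.float64(67.5), 890, 'plunger mm 2.47')
```

>>> {"method": "servo_tool", "body": {
  "deltas": [
    [0, 0, 0, 0, 0, -3, -1],
    [0, 0, 0, 0, 0, -6, -1],
    [0, 0, 0, 0, 0, -6, -1],
    [0, 0, 0, 0, 0, -5, -1],
    [0, 0, 0, 0, 0, 0, -1],
    [0, 0, 0, 0, 0, 0, -1]
  ]
}}

```text
clock: 16.05
tool_pos: [0.5893, -0.1418, 0.1655]
tcp_rot: [0.941, 0.338, -0.002, -0.0]
force: [-7.4, 0.3, 3.6]
grip_width: 0.571
```

```bash
python3 - <<'E'
from h import *
look()
from scipy.optimize import least_squares
E
```

```text
16.05 yaw 39.6 [ 0.5893 -0.1418  0.1655] [-7.4  0.3  3.6] 2.23 0.571 (np.float32(70.9), np.float64(67.5), 868, 'plunger mm 2.46')
```

The minimum is at yaw ≈ 29.6° (71.1° at 19.6°, 70.9° at 39.6°), and the 72° amplitude model fits all the readings. So the low side has been at the plunger, and the high side is at yaw ≈ −150.4°: turn back 190°.

>>> {"method": "servo_tool", "body": {
  "deltas": [
    [0, 0, 0, 0, 0, 3, -1],
    [0, 0, 0, 0, 0, 6, -1],
    [0, 0, 0, 0, 0, 6, -1],
    [0, 0, 0, 0, 0, 6, -1],
    [0, 0, 0, 0, 0, 6, -1],
    [0, 0, 0, 0, 0, 6, -1],
    [0, 0, 0, 0, 0, 6, -1],
    [0, 0, 0, 0, 0, 6, -1],
    [0, 0, 0, 0, 0, 6, -1],
    [0, 0, 0, 0, 0, 6, -1],
    [0, 0, 0, 0, 0, 6, -1],
    [0, 0, 0, 0, 0, 6, -1],
    [0, 0, 0, 0, 0, 6, -1],
    [0, 0, 0, 0, 0, 6, -1],
    [0, 0, 0, 0, 0, 6, -1],
    [0, 0, 0, 0, 0, 6, -1],
    [0, 0, 0, 0, 0, 6, -1],
    [0, 0, 0, 0, 0, 6, -1],
    [0, 0, 0, 0, 0, 6, -1],
    [0, 0, 0, 0, 0, 6, -1]
  ]
}}

```text
clock: 18.1
tool_pos: [0.5896, -0.141, 0.1655]
tcp_rot: [0.779, -0.627, -0.002, 0.001]
force: [-6.3, 1.9, 4.1]
grip_width: 0.565
```

>>> {"method": "servo_tool", "body": {
  "deltas": [
    [0, 0, 0, 0, 0, 6, -1],
    [0, 0, 0, 0, 0, 6, -1],
    [0, 0, 0, 0, 0, 6, -1],
    [0, 0, 0, 0, 0, 6, -1],
    [0, 0, 0, 0, 0, 6, -1],
    [0, 0, 0, 0, 0, 3, -1],
    [0, 0, 0, 0, 0, 0, -1],
    [0, 0, 0, 0, 0, 0, -1]
  ]
}}

```text
clock: 18.9
tool_pos: [0.5898, -0.141, 0.1655]
tcp_rot: [-0.57, 0.822, 0.001, -0.001]
force: [-5.4, 1.2, 3.5]
grip_width: 0.569
```

```bash
python3 -c "from h import *;look()"
```

```text
18.9 yaw -110.5 [ 0.5898 -0.141   0.1655] [-5.4  1.2  3.5] -0.39 0.569 (np.float32(196.1), np.float64(199.3), 847, 'plunger mm 6.81')
```

>>> {"method": "servo_tool", "body": {
  "deltas": [
    [0, 0, 0, 0, 0, 6, -1],
    [0, 0, 0, 0, 0, 6, -1],
    [0, 0, 0, 0, 0, 6, -1],
    [0, 0, 0, 0, 0, 6, -1],
    [0, 0, 0, 0, 0, 6, -1],
    [0, 0, 0, 0, 0, 6, -1],
    [0, 0, 0, 0, 0, 4, -1],
    [0, 0, 0, 0, 0, 0, -1],
    [0, 0, 0, 0, 0, 0, -1]
  ]
}}

```text
clock: 19.85
tool_pos: [0.59, -0.1413, 0.1655]
tcp_rot: [-0.256, 0.967, 0.0, -0.001]
force: [-6.0, 0.8, 3.9]
grip_width: 0.565
```

```bash
python3 -c "from h import *;look()"
```

```text
19.85 yaw -150.4 [ 0.59   -0.1413  0.1655] [-6.   0.8  3.9] -1.09 0.565 (np.float32(212.0), np.float64(218.4), 718, 'plunger mm 7.36')
```

The reading is 212°, against a predicted 214°. Releasing and backing off.

>>> {"method": "servo_tool", "body": {
  "deltas": [
    [0, 0, 0, 0, 0, 0, 1],
    [0, 0, 0, 0, 0, 0, 1],
    [0, 0, 0, 0, 0, 0, 1],
    [0, 0, 0, 0, 0, 0, 1],
    [0, 0, 0, 0, 0, 0, 1],
    [0, 0, 0, 0, 0, 0, 1],
    [0, 0, 0, 0, 0, 0, 1],
    [0, 0, -0.5, 0, 0, 0, 1],
    [0, 0, -1.5, 0, 0, 0, 1],
    [0, 0, -2, 0, 0, 0, 1],
    [0, 0, -2, 0, 0, 0, 1],
    [0, 0, -2, 0, 0, 0, 1],
    [0, 0, -2, 0, 0, 0, 1],
    [0, 0, -2, 0, 0, 0, 1],
    [0, 0, 0, 0, 0, 0, 1],
    [0, 0, 0, 0, 0, 0, 1]
  ]
}}

```text
clock: 21.5
tool_pos: [0.5912, -0.141, 0.2857]
tcp_rot: [-0.255, 0.967, 0.0, 0.0]
force: [0.4, 0.1, 0.8]
grip_width: 1.001
```

```bash
python3 - <<'E'
from h import *
look()
s=cap("side");w=cap("scene")
im=np.zeros((480,800,3),np.uint8);im[:380,:400]=cv2.resize(w["frame"][150:290,225:372],(400,380),interpolation=cv2.INTER_CUBIC)
im[:329,400:]=cv2.resize(s["frame"][180:295,295:435],(400,329),interpolation=cv2.INTER_CUBIC);cv2.imwrite("pics/c9.png",im[...,::-1])
E
```

```text
21.5 yaw -150.5 [ 0.5912 -0.141   0.2857] [0.4 0.1 0.8] -1.09 1.001 (np.float32(212.1), np.float64(218.1), 708, 'plunger mm 7.37')
```

View pics/c9.png

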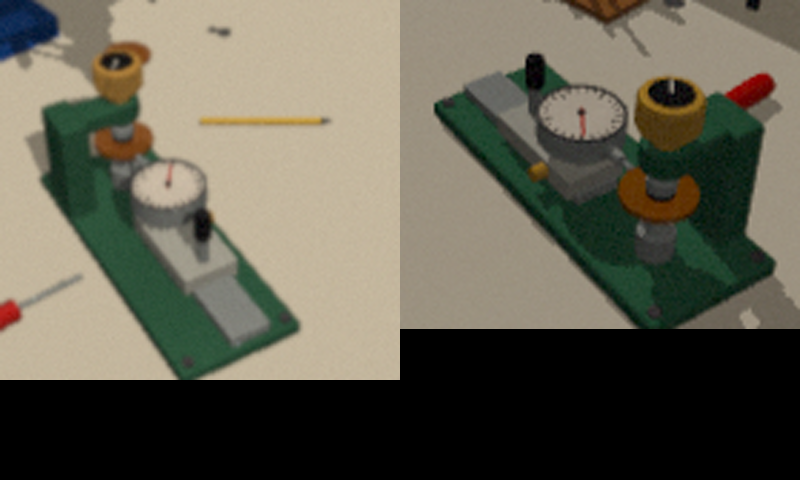

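The picture shows the gripper clear, the plunger on the rim and the needle unchanged at about 212°. Nothing else in view has moved, so I'm handing in.

```bash
python3 -c "from h import *;print(bot.finish_job())"
```

```text
the job is handed in; nothing more can be done
None
```

The job is done and handed in at about 21.6 s of the 70 s; `finish_job` gave no verdict. The lens is left with its high side at the plunger and the plunger resting on it.

- **Gauge brought up:** I pinched the post and pushed the carriage about 45 mm. The needle read 187–189°, so the plunger was about 6.5 mm in, and it held there when I let go.
- **Low side:** I turned the knob anticlockwise with a 25 N grip. The needle fell to about 71° (2.5 mm), nearly the same at two points 20° apart, so the low side lies between them.
- **High side:** I then turned back 190°, and the needle read 212°. The 2.5 mm run-out fitted to the earlier readings predicted 214°.
- **Last check:** After release and retreat the needle still read 212° (7.4 mm in). The gripper was 10 cm clear with no force on the tool, and the bystanders in view had not moved.

**Less certain points:**
- Needle angles are good to about 3°, which is less than the 0.25 mm allowed.
- My two ways of reading the needle from the scene camera differed by up to 7°.
- I never turned past the high side to see the reading fall again; its place comes from the fit.
- I did not measure the bystanders' positions, and the last close-up did not show all of them.

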